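Level the phone gluing plate

TASK

The phone lies on a small gluing plate that has been left crooked, and its screen glue must set flat. Turn the plate's foot knobs until the plate is level in every direction (the little steel ball rests inside the ring of the ball level), then let go. Do not touch the phone, and leave the things around it where they are.

Things in the scene. Friction and masses are not known exactly. Their poses are not given: they have to be found in the camera images.
- plate_top (a point): Centre of the top face of the bare aluminium plate (135 x 215 x 8 mm) that carries the phone. Axes: z is the plate's normal (straight up when level), y its long side, x across it, away from the edge with the knobs. It rests on a ball pivot and on two screw feet with black bar knobs at its near corners, and stays as it is set. Level, its top is 52 mm above the desk.
- pivot_top (a point): Point of the plate's top face right above the ball pivot: 50 mm along the plate's x from plate_top, in the middle of the far long edge. The pivot's centre is 11 mm below it; this point hardly moves as the plate tilts.
- level_mid (a point): Middle of the ball level on the plate (42 mm along the plate's -x from plate_top): a round white dish, 43 mm across, 8 mm high, with a dark steel ball, 8 mm across, that runs to the LOW side, about 1 mm per 0.01 rad of tilt; it swings for a second after a move. The ball lies inside the 13 mm black ring when the plate is level.
- knob_left_grip (a point): Grip of the foot knob at the plate's near +y corner (x -35, y +85 mm from plate_top), 30 mm above the plate's top face. Its black bar is 42 mm long (point x), 14 mm thick (point y) and ends 14 mm above this point; below is a disc, 42 mm across, its top 18 mm below this point. This corner starts too low, 0.5 to 1.6 rad of turning short of level. It moves with the plate.
- knob_right_grip (a point): The same on the identical foot knob at the near -y corner (x -35, y -85 mm from plate_top). This corner may start too low or too high, by up to 1.6 rad of turning, or about right. Turns stiffly (about 0.2 N m), no spring, stops 1.75 rad either side of level. The bars' directions tell nothing about level.
- knob_left: Body of the left knob; origin on its axis, 4 mm above the plate's top face. CLOCKWISE seen from above raises its corner by 7.2 mm per rad, anticlockwise lowers it. Each rad tilts the plate by 0.06 rad about the line from the pivot to the OTHER knob, and leaves the other corner's height alone. The right knob behaves in just the same way.
- phone: The white phone, 148 x 73 x 9 mm, fixed between low black stops on the plate, long side along the plate's y; origin: centre of its underside, 26 mm along the plate's x from plate_top. Not to be touched.
- spool_mid (a point): Centre of the bystander solder spool, 58 mm across, 42 mm high, on the desk beside the plate.
- tin_mid (a point): Centre of the bystander flux tin, 55 x 67 x 16 mm, on the desk in front of the plate.
- relay_mid (a point): Centre of the bystander black relay, a 28 x 28 x 24 mm block standing on the desk beside the plate.

How it is judged:
By the outcome, as a careful person would: the job done as asked, in the order asked, and still so for the second after the job is handed in, with the robot touching nothing.
It also fails if it takes over 58 s, if anything falls off the work surface, if the arm or the gripper's body presses on something with over 40 N, if the wrist force passes 120 N, or if a joint passes its speed limit or range.

ROBOT

A 7-joint arm with a two-finger parallel gripper is mounted at the origin on the work surface; the furniture and walls round the work are solid. World frame = base frame: x ahead of the robot, y to its left, z up, the work surface at z = 0. Lengths are in m, angles in rad, forces in N, time in s.
With the tool pointing down it reaches from about 0.4 to 0.85 m from the base axis. Payload 10.4 kg.
Tool frame: the origin (TCP) lies between the finger pads; the fingertips stand ahead of it and the grasp point (between the pads) lies 3 mm ahead of it (r.tips_ahead is the z of the fingertips in the tool frame, in m); z points along the fingers, y is the line along which they close (so a half turn about z gives the same grasp; the last joint's range is limited). The gripper opens to 87 mm and grips with 3 to 60 N. Pads are 19 mm wide; open, the fingers measure 117 mm over their backs; the gripper's body (75 mm by 190 mm) begins 51 mm behind the grasp point.
Start: joints at [1.209, 0.332, -0.065, 1.46, 0.022, 1.35, -0.088], TCP at [0.208, -0.589, 0.245] pointing down, gripper open.
Joint ranges: [-2.6, 2.6], [-0.5, 2.12], [-1.47, 1.34], [0.16, 2.42], [-1.27, 4.41], [0.06, 2.06], [-2.6, 2.6]. Speed limits (rad/s): [2.22, 2.22, 2.79, 2.79, 3.14, 3.14, 3.14].

INTERFACE

Orientations are given as a unit quaternion [x, y, z, w].
In Python, from bench import telemetry, camera, get_calibration, r gives the robot as it stands.
- The arm moves only by the tool drive_tool, never from a script. Its argument "series" is one flat list of numbers, 7 for each row, row after row: the turn, a rotation vector about the tool's x, y, z in units of 5 degrees (1.0 is 5 degrees), then the shift along the tool's x, y, z in units of 40 mm (1.0 is 40 mm), then the opening, from -1 (shut) to 1 (fully open). A call has 1 to 10 rows; each row is the pose to reach, as a shift and turn from the pose commanded when the call began, along the tool's axes at that moment; what a row does not reach only later rows make up. A row lasts 1/12 s, in which the tool goes at most 41.7 mm and 7.16 degrees, less where a joint would pass 70% of its speed; a pose out of reach is approached as far as the arm can. A call with a gripper value outside its range is refused whole. The fingers move at their own pace and stop on an object; "grip_force" is the grip in N (left out, the last holds). Time passes only in rows, so rows that repeat a pose let the fingers close. It gives the time, the measured TCP pose, the force, the opening and the grip force at its end, in the units of the state.
- telemetry.read_state(): the state, without advancing time (a new reading comes with each control period).
- camera(name): name is "scene" or "side" or "wrist"; returns the picture (420x560x3 uint8, red, green, blue); there is no depth.
- get_calibration(name): a dict with "fovy" (degrees; the focal length in pixels is half the picture's height over the tangent of half this angle, whatever the lens; pixels are square), "cx", "cy" (the principal point, pixels), "xyz" and "rotation" of the camera in the world. Camera axes: x right, y up, looking along -z (the intrinsics and any distortion apply to the point x, -y, -z); pixel columns grow to the right and rows downward; lengths in m; the calibration is good to about 2 mm. A picture is of the moment at which its call begins: read the wrist's pose just before it. get_calibration takes no time and is no camera call; for the wrist camera it gives the pose at the moment of the call.
- r.close_job(): hands the job in; it is judged then, once.
The state is a dict: "time": time; "joint_positions": joint angles; "joint_vel": joint speeds; "joint_torque": joint torques, N m; "ee_pos": TCP position; "eef_rot": TCP orientation; "ft_force": force on the tool from outside, world axes, zero at the start; "torque": the same for the moment, N m; "width": finger opening in m; "grip_force": force on a finger pad.
Only numpy, scipy, OpenCV 4.12 (cv2) and the standard library are available. Lean on these libraries where they do the work, as an engineer would, in place of code of your own. Each camera call takes 0.05 s, during which the arm holds its last target. There are 200 camera calls.

## Working session

There is one attempt and no reset: what is moved stays moved. The work goes in short steps, Python scripts to look and compute and a tool call to move; the robot and the scene stay as the last step left them, time stands still between calls to the robot, and variables do not carry over. Pictures are saved under pics/ and viewed, at most 10 in all, crops included, and the job is handed in when it is done.

Besides the shell and the picture viewer there is one more tool, called after "Emit:" in YAML: its name, and indented under it one key for each argument. drive_tool: Moves the arm, as the interface text tells. Its arguments: {"type":"object","properties":{"series":{"type":"array"},"grip_force":{"type":"number"}},"required":["series"]}

```bash
mkdir -p pics
python3 - <<'E'
from bench import telemetry, camera, get_calibration, r
import cv2,numpy as np
s=telemetry.read_state();print(s, r.tips_ahead)
for n in("scene","side","wrist"):
    c=get_calibration(n);print(n,c)
    cv2.imwrite(f"pics/{n}0.png",camera(n)[:,:,::-1])
a=[cv2.imread(f"pics/{n}0.png") for n in("scene","side","wrist")]
E
ls
```

```text
{'time': 0.0, 'joint_positions': array([ 1.20940963,  0.3328614 , -0.06467278,  1.46093783,  0.02161236,
        1.34990994, -0.08850964]), 'joint_vel': array([ 0.00143974, -0.00085134,  0.00092878,  0.00129264, -0.0011536 ,
       -0.00133785, -0.00038384]), 'joint_torque': array([-9.97892203e-04, -6.23255181e+01,  2.37148470e-02, -3.89895952e+01,
       -6.15258445e-02,  3.97784798e-02,  1.80192037e-04]), 'ee_pos': array([ 0.20757192, -0.58914494,  0.24376206]), 'eef_rot': array([ 9.85687961e-01,  1.68578581e-01, -1.62683380e-04, -6.91561507e-04]), 'ft_force': array([ 0.79717416,  0.17064111, -0.23891083]), 'torque': array([0.02443605, 0.00558251, 0.04814105]), 'grip_force': 0.0, 'width': 0.0866758105590929} 0.022
scene {'fovy': 55.15451029339205, 'cx': 275.6648530303174, 'cy': 211.5252628716383, 'xyz': array([-0.02995183, -0.52146483,  0.50269394]), 'rotation': array([ 0.47740383, -0.18901979, -0.33034716,  0.79197718])}
side {'fovy': 51.92649452097604, 'cx': 279.2017630293828, 'cy': 207.4161083467027, 'xyz': array([-0.08845354,  0.08918256,  0.6925279 ]), 'rotation': array([-0.25112079,  0.28342713,  0.69891538, -0.60673281])}
wrist {'fovy': 62.89247977452533, 'cx': 286.0919158436966, 'cy': 204.49774648389447, 'xyz': array([ 0.28417915, -0.56147664,  0.38329668]), 'rotation': array([-0.12070307,  0.0853856 , -0.57111187,  0.80744739])}
pics
```

View pics/scene0.png

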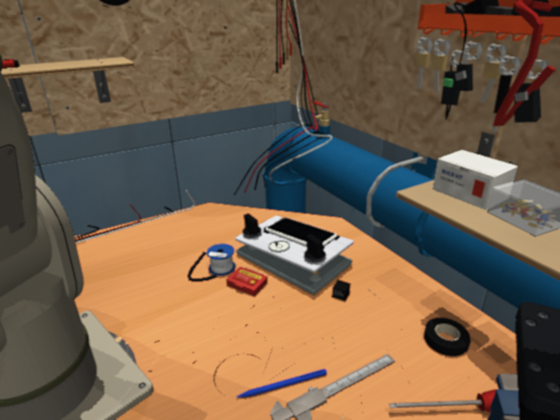

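View pics/side0.png

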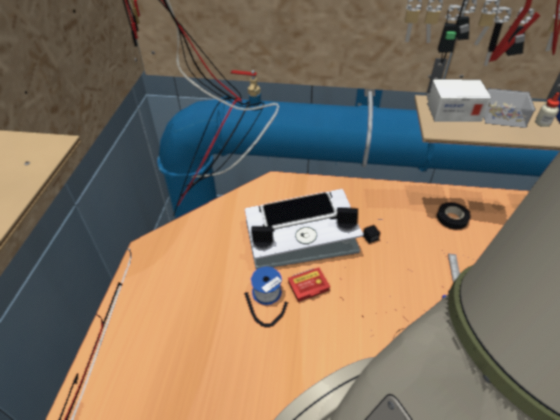

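The plate shows its knobs at scene (250,228) and (315,250), level (279,246). In the side view they are at (262,236), (347,217), level (306,236). I'll triangulate these roughly.

```bash
cat > h.py <<'E'
import numpy as np,cv2
from scipy.spatial.transform import Rotation as R
def ray(c,u,v):
    f=210/np.tan(np.radians(c["fovy"]/2))
    d=R.from_quat(c["rotation"]).apply([(u-c["cx"])/f,-(v-c["cy"])/f,-1])
    return np.array(c["xyz"]),d/np.linalg.norm(d)
def onz(c,u,v,z):
    o,d=ray(c,u,v);return o+d*(z-o[2])/d[2]
def tri(cs,ps):
    A=0;b=0
    L=[ray(c,*p) for c,p in zip(cs,ps)]
    for o,d in L:
        P=np.eye(3)-np.outer(d,d);A=A+P;b=b+P@o
    x=np.linalg.solve(A,b)
    return x,max(np.linalg.norm(np.cross(x-o,d)) for o,d in L)
def proj(c,p):
    f=210/np.tan(np.radians(c["fovy"]/2))
    q=R.from_quat(c["rotation"]).inv().apply(np.array(p)-c["xyz"])
    return c["cx"]-f*q[0]/q[2],c["cy"]+f*q[1]/q[2]
E
python3 - <<'E'
from h import *
from bench import get_calibration as g
np.set_printoptions(precision=4,suppress=True)
cs=[g("scene"),g("side")]
for n,a,b in[("L",(250,228),(262,236)),("R",(315,250),(347,217)),("lev",(279,246),(306,236)),("relay",(342,291),(372,235)),("spool",(221,262),(267,284)),("tin",(247,281),(309,285))]:
    print(n,*tri(cs,[a,b]))
a=[cv2.imread(f"pics/{n}0.png") for n in("scene","side")]
c=[cv2.resize(a[0][195:310,180:370],None,fx=3,fy=3,interpolation=2),cv2.resize(a[1][180:310,230:390],None,fx=3,fy=3,interpolation=2)]
c[1]=c[1][:,:]
h=max(x.shape[0] for x in c)
print([x.shape for x in c])
cv2.imwrite("pics/crop0.png",cv2.imread("pics/wrist0.png"))
E
```

```text
L [0.4514 0.052  0.0639] 0.0009576060676864362
R [ 0.4658 -0.1172  0.0776] 9.692392758471842e-05
lev [ 0.4509 -0.034   0.0544] 0.0017927911831162806
relay [ 0.4719 -0.1796  0.0093] 0.0019452156611685443
spool [0.3705 0.0531 0.0174] 0.002805677246311941
tin [ 0.3686 -0.0263  0.0079] 0.0015079875346508582
[(345, 570, 3), (390, 480, 3)]
```

View pics/wrist0.png

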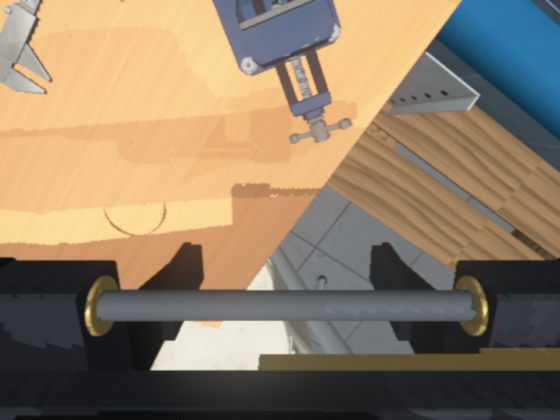

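The wrist camera looks down past the fingers, with no plate in view. I need a helper for move numbers, then I'll go above the plate.

```bash
cat >> h.py <<'E'
def go(s,pos,yaw):
    """row numbers from the current pose to a tool-down pose, tool x at yaw"""
    R0=R.from_quat(s["eef_rot"]); R1=R.from_euler("z",yaw)*R.from_quat([1,0,0,0])
    t=np.degrees((R0.inv()*R1).as_rotvec())/5
    d=R0.inv().apply(np.array(pos)-s["ee_pos"])/.04
    print("turn",t.round(2),"shift",d.round(3))
E
python3 - <<'E'
from h import *
from bench import telemetry,get_calibration as g
s=telemetry.read_state();go(s,[.42,-.03,.27],.085)
c=g("wrist");R0=R.from_quat(s["eef_rot"])
print(R0.inv().apply(c["xyz"]-s["ee_pos"]),(R0.inv()*R.from_quat(c["rotation"])).as_matrix().round(3))
E
```

```text
turn [-0.01  0.    2.91] shift [  9.655 -11.422  -0.64 ]
[ 0.08142686 -0.00084328 -0.13945135] [[ 0.001  0.956  0.292]
 [ 1.    -0.    -0.001]
 [-0.001  0.292 -0.956]]
```

Emit:
drive_tool:
  series: [0, 0, 1.0, 3.3, -3.8, -0.64, 0.2, 0, 0, 2.9, 9.65, -11.4, -0.64, 0.2, 0, 0, 2.9, 9.65, -11.4, -0.64, 0.2, 0, 0, 2.9, 9.65, -11.4, -0.64, 0.2, 0, 0, 2.9, 9.65, -11.4, -0.64, 0.2, 0, 0, 2.9, 9.65, -11.4, -0.64, 0.2, 0, 0, 2.9, 9.65, -11.4, -0.64, 0.2, 0, 0, 2.9, 9.65, -11.4, -0.64, 0.2, 0, 0, 2.9, 9.65, -11.4, -0.64, 0.2, 0, 0, 2.9, 9.65, -11.4, -0.64, 0.2]

```text
time: 0.98
ee_pos: [0.356, -0.1987, 0.2635]
eef_rot: [0.999, 0.043, -0.0, 0.0]
ft_force: [0.6, -1.1, -0.0]
width: 0.0522
grip_force: 0.0
```

Run:
```python
from h import *
from bench import telemetry
go(telemetry.read_state(),[.42,-.03,.27],.085)
```

```text
turn [0.01 0.   0.01] shift [ 1.955 -4.064 -0.164]
```

Emit:
drive_tool:
  series: [0, 0, 0, 1.7, -3.6, -0.15, 0.2, 0, 0, 0, 1.7, -3.6, -0.15, 0.2, 0, 0, 0, 1.7, -3.6, -0.15, 0.2, 0, 0, 0, 1.7, -3.6, -0.15, 0.2, 0, 0, 0, 1.7, -3.6, -0.15, 0.2, 0, 0, 0, 1.7, -3.6, -0.15, 0.2, 0, 0, 0, 1.7, -3.6, -0.15, 0.2, 0, 0, 0, 1.7, -3.6, -0.15, 0.2]

```text
time: 1.65
ee_pos: [0.4109, -0.0526, 0.2693]
eef_rot: [0.999, 0.042, -0.0, 0.0]
ft_force: [-0.4, 0.2, 0.2]
width: 0.0523
grip_force: 0.0
```

```bash
cat > snap.py <<'E'
import sys
from h import *
from bench import telemetry,camera,get_calibration as g
import pickle
n=sys.argv[1]
s=telemetry.read_state();c=g("wrist");im=camera("wrist")[:,:,::-1]
cv2.imwrite(f"pics/{n}.png",im);pickle.dump((s,c),open(f"pics/{n}.pkl","wb"))
print(s["time"],s["ee_pos"],s["width"])
E
python3 snap.py w1
```

```text
1.65 [ 0.41092069 -0.0525746   0.26928875] 0.052256243388150235
```

View pics/w1.png

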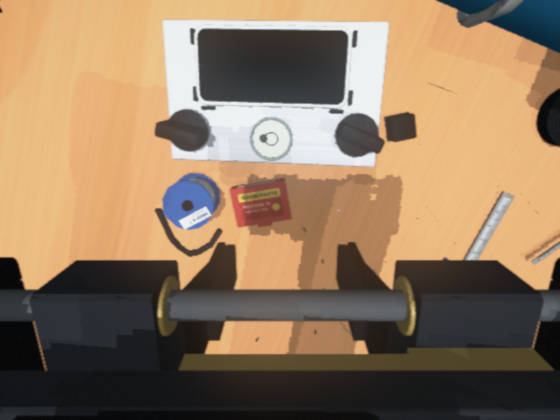

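Run:
```python
from h import *
a=cv2.imread("pics/w1.png")[95:175,145:405]
cv2.imwrite("pics/w1c.png",cv2.resize(a,None,fx=3,fy=3,interpolation=cv2.INTER_CUBIC))
```

```text
(no output)
```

View pics/w1c.png

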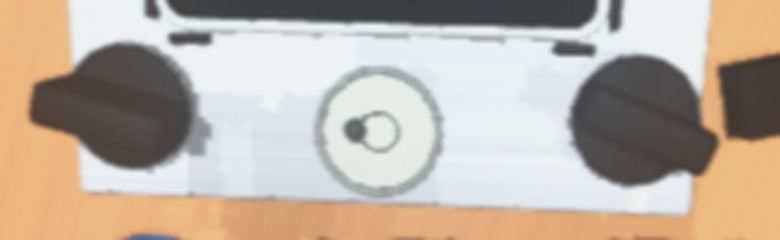

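The ball lies at crop (355,130), about 8 px left of the ring centre at (380,132). So the left corner is low and the right is high, with no x tilt: about 1.06 rad clockwise for the left knob and 1.06 anticlockwise for the right. Next I need sharper bar outlines.

Run:
```python
from h import *
a=cv2.imread("pics/w1.png")
o=[]
for x0 in(148,328):
    k=a[100:165,x0:x0+62].astype(float)
    k=np.clip((k-15)*2.6,0,255).astype(np.uint8)
    o.append(cv2.resize(k,None,fx=6,fy=6,interpolation=cv2.INTER_CUBIC))
cv2.imwrite("pics/w1k.png",np.hstack(o))
from bench import telemetry
print(telemetry.read_state()["joint_positions"])
```

```text
[ 0.69965261 -0.14138991 -0.61127273  1.9036038  -0.08280043  1.35515577
 -1.37651765]
```

View pics/w1k.png

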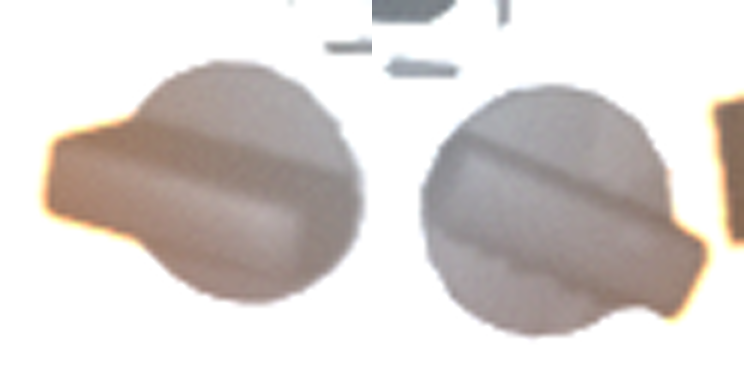

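Run:
```python
from h import *
import pickle
np.set_printoptions(precision=4,suppress=True)
s,c=pickle.load(open("pics/w1.pkl","rb"))
def k(u,v,x0): return (x0+u/6,100+v/6)
z={"L":.088,"R":.104}
for n,x0,e in(("L",148,((50,188),(296,239))),("R",328,((83,190),(318,284)))):
    p=[onz(c,*k(u,v,x0),z[n]) for u,v in e];d=p[1]-p[0]
    print(n,"ctr",(p[0]+p[1])/2,"len",np.linalg.norm(d),"ang",np.arctan2(d[1],d[0]))
for q in((145+355/3,95+130/3),(145+380/3,95+131/3)): print("lev",onz(c,*q,.060))
dl=onz(c,*k(242,180,148),.056);dr=onz(c,*k(172,210,328),.072);print("disc",dl,dr,np.linalg.norm(dl-dr))
pl=[(164,21),(387,24),(374,165),(174,158)]
for q in pl: print(onz(c,*q,.052))
```

```text
L ctr [0.4516 0.0522 0.088 ] len 0.03777105184226888 ang -1.6918235900456213
R ctr [ 0.4639 -0.1139  0.104 ] len 0.03777603042355796 ang -1.8544058991667538
lev [ 0.4527 -0.0256  0.06  ]
lev [ 0.4531 -0.0339  0.06  ]
disc [0.4542 0.0504 0.056 ] [ 0.4648 -0.1159  0.072 ] 0.16736531474266597
[0.5519 0.0742 0.052 ]
[ 0.5671 -0.1336  0.052 ]
[ 0.434  -0.1427  0.052 ]
[0.4238 0.0663 0.052 ]
```

Run:
```python
from h import *
from bench import telemetry
s=telemetry.read_state()
go(s,[.452,.051,.15],1.45)
```

```text
turn [ -0.     0.   -15.66] shift [ 1.24  -2.496  2.982]
```

Emit:
drive_tool:
  series: [0, 0, -15.66, 1.24, -2.5, 2.0, -0.31, 0, 0, -15.66, 1.24, -2.5, 2.0, -0.31, 0, 0, -15.66, 1.24, -2.5, 2.0, -0.31, 0, 0, -15.66, 1.24, -2.5, 2.0, -0.31, 0, 0, -15.66, 1.24, -2.5, 2.0, -0.31, 0, 0, -15.66, 1.24, -2.5, 2.0, -0.31, 0, 0, -15.66, 1.24, -2.5, 2.0, -0.31, 0, 0, -15.66, 1.24, -2.5, 2.0, -0.31, 0, 0, -15.66, 1.24, -2.5, 2.0, -0.31, 0, 0, -15.66, 1.24, -2.5, 2.0, -0.31]

```text
time: 2.53
ee_pos: [0.4522, 0.0513, 0.1893]
eef_rot: [0.784, 0.621, -0.0, -0.0]
ft_force: [-0.5, -0.4, 0.4]
width: 0.0305
grip_force: 0.0
```

Run:
```python
from h import *
from bench import telemetry
s=telemetry.read_state()
go(s,[.452,.051,.125],1.45)
```

```text
turn [-0.    0.   -1.26] shift [-0.007 -0.002  1.608]
```

Emit:
drive_tool:
  series: [0, 0, -1.26, 0, 0, 1.6, -0.31, 0, 0, -1.26, 0, 0, 1.6, -0.31, 0, 0, -1.26, 0, 0, 1.6, -0.31, 0, 0, -1.26, 0, 0, 1.6, -0.31, 0, 0, -1.26, 0, 0, 1.6, -0.31]

```text
time: 2.95
ee_pos: [0.4529, 0.0522, 0.1268]
eef_rot: [0.75, 0.661, 0.001, 0.0]
ft_force: [0.0, 0.5, 0.7]
width: 0.0298
grip_force: 0.0
```

```bash
python3 snap.py w2
```

```text
2.95 [0.45294614 0.05222781 0.12680165] 0.02976107166127735
```

View pics/w2.png

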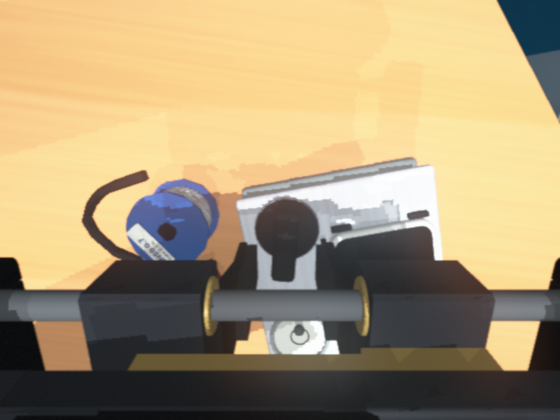

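Emit:
drive_tool:
  series: [0, 0, 0, -0.02, 0.01, 0.5, -0.31, 0, 0, 0, -0.02, 0.01, 1.05, -0.31, 0, 0, 0, -0.02, 0.01, 1.05, -0.31, 0, 0, 0, -0.02, 0.01, 1.05, -0.5, 0, 0, 0, -0.02, 0.01, 1.05, -1, 0, 0, 0, -0.02, 0.01, 1.05, -1, 0, 0, 0, -0.02, 0.01, 1.05, -1, 0, 0, 0, -0.02, 0.01, 1.05, -1]
  grip_force: 45

```text
time: 3.67
ee_pos: [0.4527, 0.0519, 0.0847]
eef_rot: [0.75, 0.661, 0.0, 0.0]
ft_force: [-6.5, 0.7, 7.3]
width: 0.014
grip_force: 43.6
```

Run:
```python
from h import *
from bench import telemetry
s=telemetry.read_state();print(s["ft_force"],s["torque"],s["joint_positions"])
x=R.from_quat(s["eef_rot"]).apply([1,0,0]);y=np.arctan2(x[1],x[0]);p=s["ee_pos"];print(p,y)
a=.07  # plate yaw
for t in(.33,.66,1.0):
    d=t*np.array([1.74,-1.74,7.2])/1000
    d=R.from_euler("z",a).apply(d)
    go(s,p+d,y-t)
```

```text
[-6.50689617  0.66014832  7.25910197] [ 0.17615207  0.70509051 -0.06562207] [ 0.52459236  0.20714375 -0.7879272   2.03740494  0.17910458  0.96410107
 -0.48050518]
[0.45266461 0.05187424 0.08469343] 1.4456071376943125
turn [0.01 0.   3.78] shift [-0.011  0.017 -0.059]
turn [0.01 0.   7.56] shift [-0.023  0.034 -0.119]
turn [ 1.000e-02 -0.000e+00  1.146e+01] shift [-0.034  0.051 -0.18 ]
```

Emit:
drive_tool:
  series: [0, 0, 0.6, 0, 0.003, -0.01, -1, 0, 0, 1.6, -0.005, 0.007, -0.025, -1, 0, 0, 2.7, -0.008, 0.012, -0.042, -1, 0, 0, 3.9, -0.011, 0.017, -0.06, -1, 0, 0, 5.1, -0.015, 0.023, -0.08, -1, 0, 0, 6.3, -0.019, 0.028, -0.1, -1, 0, 0, 7.6, -0.023, 0.034, -0.12, -1, 0, 0, 8.8, -0.027, 0.039, -0.14, -1, 0, 0, 10.0, -0.03, 0.045, -0.157, -1, 0, 0, 11.2, -0.034, 0.05, -0.175, -1]

```text
time: 4.5
ee_pos: [0.4541, 0.0506, 0.0915]
eef_rot: [0.973, 0.23, 0.0, -0.0]
ft_force: [-5.1, 0.9, 6.5]
width: 0.0136
grip_force: 45.0
```

Emit:
drive_tool:
  series: [0, 0, 0, 0, 0, 0, -1, 0, 0, 0, 0, 0, 0, -1, 0, 0, 0, 0, 0, 0, -1, 0, 0, 0, 0, 0, 0, -1, 0, 0, 0, 0, 0, 0, -1, 0, 0, 0, 0, 0, 0, -1, 0, 0, 0, 0, 0, 0, -1, 0, 0, 0, 0, 0, 0, -1]

```text
time: 5.17
ee_pos: [0.4542, 0.0505, 0.0916]
eef_rot: [0.973, 0.232, 0.0, -0.0]
ft_force: [-5.6, 0.7, 9.3]
width: 0.0138
grip_force: 45.0
```

```bash
python3 snap.py w3
python3 - <<'E'
from h import *
from bench import telemetry
s=telemetry.read_state();x=R.from_quat(s["eef_rot"]).apply([1,0,0]);print(np.arctan2(x[1],x[0]),s["torque"])
E
```

```text
5.1667 [0.45417069 0.05051561 0.09159275] 0.013820611213226704
0.46816666961018477 [ 0.71289506  1.2536528  -0.05718961]
```

View pics/w3.png

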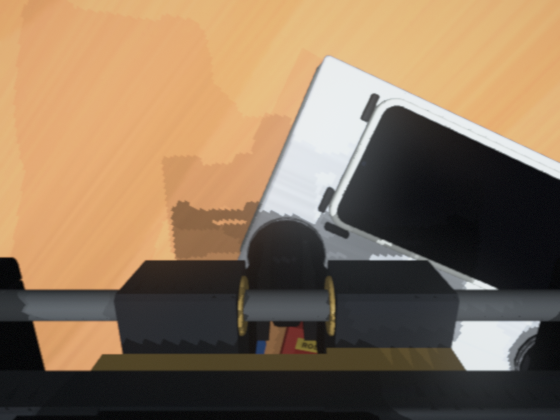

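The picture shows the left bar gripped at (287,290) and turned about 0.98 rad, with the level cut off at the lower right. I'll release, lift and go back to the viewing pose.

Emit:
drive_tool:
  series: [0, 0, 0, 0, 0, 0, -0.45, 0, 0, 0, 0, 0, 0, -0.45, 0, 0, 0, 0, 0, 0, -0.45, 0, 0, 0, 0, 0, -0.5, -0.45, 0, 0, 0, 0, 0, -1.5, -0.45, 0, 0, 0, 0, 0, -2.5, -0.45, 0, 0, 0, 0, 0, -3.5, -0.45, 0, 0, 0, 0, 0, -3.5, -0.45, 0, 0, 0, 0, 0, -3.5, -0.45]

```text
time: 5.97
ee_pos: [0.4556, 0.0502, 0.2329]
eef_rot: [0.973, 0.232, 0.002, 0.001]
ft_force: [0.1, 0.7, -0.7]
width: 0.0239
grip_force: 0.0
```

Run:
```python
from h import *
from bench import telemetry
go(telemetry.read_state(),[.405,-.04,.23],.085)
```

```text
turn [ 0.02 -0.05  4.39] shift [-2.147  1.44   0.068]
```

Emit:
drive_tool:
  series: [0, 0, 1.2, -0.8, 0.6, 0, -0.31, 0, 0, 2.4, -1.6, 1.1, 0, -0.31, 0, 0, 3.6, -2.1, 1.4, 0, -0.31, 0, 0, 4.4, -2.1, 1.4, 0, -0.31, 0, 0, 4.4, -2.1, 1.4, 0, -0.31, 0, 0, 4.4, -2.1, 1.4, 0, -0.31, 0, 0, 4.4, -2.1, 1.4, 0, -0.31]

```text
time: 6.55
ee_pos: [0.4047, -0.0371, 0.23]
eef_rot: [0.999, 0.044, -0.0, -0.0]
ft_force: [-0.2, 0.4, -0.1]
width: 0.0301
grip_force: 0.0
```

```bash
python3 snap.py w4
cat > lev.py <<'E'
import sys,pickle
from h import *
n=sys.argv[1];s,c=pickle.load(open(f"pics/{n}.pkl","rb"))
g=cv2.cvtColor(cv2.imread(f"pics/{n}.png"),6)
u0,v0=map(int,proj(c,[.4531,-.0339,.058]))
G=cv2.resize(g[v0-30:v0+30,u0-30:u0+30],None,fx=8,fy=8,interpolation=2)
print("predicted",u0,v0)
# dish + ring circles, and dark ball blob
_,m=cv2.threshold(G,110,255,1)
N,l,st,ce=cv2.connectedComponentsWithStats(m)
for i in range(1,N):
    w,h=st[i][2:4]
    p=np.array([ce[i][0]/8+u0-30-.44,ce[i][1]/8+v0-30-.44])
    if st[i][4]>200: print("dark",p.round(1),st[i][4]/64,"wh",w/8,h/8,onz(c,*p,.058).round(4))
ce=cv2.HoughCircles(cv2.GaussianBlur(G,(0,0),3),cv2.HOUGH_GRADIENT_ALT,1.5,30,param1=100,param2=.6,minRadius=20,maxRadius=260)
for x,y,q in ([] if ce is None else ce[0]):
    p=(x/8+u0-30-.44,y/8+v0-30-.44);print("circle",np.round(p,1),"r",q/8,onz(c,*p,.058).round(4))
cv2.imwrite(f"pics/{n}g.png",G)
E
python3 lev.py w4
```

```text
6.55 [ 0.40466023 -0.03711362  0.23001165] 0.030094676260187272
predicted 288 137
dark [283.2 132.2] 37.28125 wh 6.875 6.875 [ 0.4575 -0.0292  0.058 ]
circle [287.6 137.7] r 8.001777 [ 0.453  -0.0335  0.058 ]
```

```bash
python3 lev.py w1
```

```text
predicted 271 138
dark [263. 138.] 24.890625 wh 5.25 6.125 [ 0.4528 -0.0252  0.058 ]
```

Run:
```python
from h import *
from bench import telemetry
go(telemetry.read_state(),[.466,-.117,.145],1.287)
```

```text
turn [-1.000e-02  0.000e+00 -1.374e+01] shift [1.351 2.126 2.126]
```

Emit:
drive_tool:
  series: [0, 0, -1.4, 0.7, 0.8, 0, -0.4, 0, 0, -2.8, 1.35, 1.6, 0, -0.4, 0, 0, -4.2, 1.35, 2.13, 0.5, -0.4, 0, 0, -5.6, 1.35, 2.13, 1.0, -0.4, 0, 0, -7.0, 1.35, 2.13, 1.5, -0.4, 0, 0, -8.4, 1.35, 2.13, 2.1, -0.4, 0, 0, -9.8, 1.35, 2.13, 2.1, -0.4, 0, 0, -11.2, 1.35, 2.13, 2.1, -0.4, 0, 0, -12.6, 1.35, 2.13, 2.1, -0.4, 0, 0, -13.75, 1.35, 2.13, 2.1, -0.4]

```text
time: 7.43
ee_pos: [0.4659, -0.1173, 0.146]
eef_rot: [0.798, 0.603, 0.0, -0.001]
ft_force: [0.1, -0.5, -0.3]
width: 0.0261
grip_force: 0.0
```

Emit:
drive_tool:
  series: [0, 0, 0, 0, 0, 0, -0.4, 0, 0, 0, 0, 0, 0, -0.4, 0, 0, 0, 0, 0, 0, -0.4]

```text
time: 7.68
ee_pos: [0.4658, -0.1178, 0.1464]
eef_rot: [0.802, 0.598, 0.0, -0.0]
ft_force: [0.5, -0.3, -0.3]
width: 0.0262
grip_force: 0.0
```

```bash
python3 snap.py w5;python3 - <<'E'
from h import *
from bench import telemetry
go(telemetry.read_state(),[.466,-.117,.145],1.287)
E
```

```text
7.6833 [ 0.4657552  -0.11783827  0.14637328] 0.02619466626979544
turn [-0.   -0.   -0.05] shift [0.024 0.    0.035]
```

View pics/w5.png

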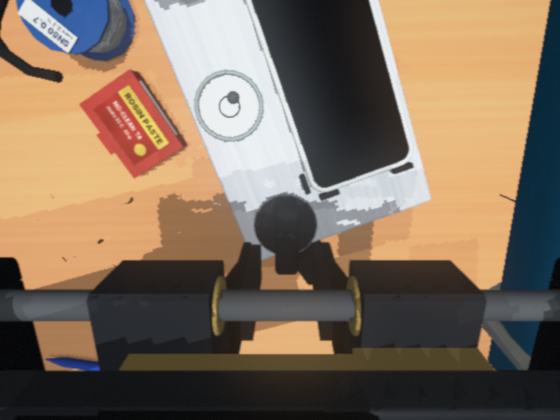

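The right bar at (287,260) sits midway between the fingers (mid 287), and the level is in plain view at (230,105). I'll go down, grip and turn anticlockwise.

Emit:
drive_tool:
  series: [0, 0, 0, 0, 0, 0.5, -0.4, 0, 0, 0, 0, 0, 1.16, -0.4, 0, 0, 0, 0, 0, 1.16, -0.4, 0, 0, 0, 0, 0, 1.16, -0.6, 0, 0, 0, 0, 0, 1.16, -1, 0, 0, 0, 0, 0, 1.16, -1, 0, 0, 0, 0, 0, 1.16, -1, 0, 0, 0, 0, 0, 1.16, -1]
  grip_force: 45

```text
time: 8.4
ee_pos: [0.4657, -0.118, 0.1013]
eef_rot: [0.801, 0.599, 0.0, 0.0]
ft_force: [-4.5, 2.2, 7.1]
width: 0.0138
grip_force: 44.7
```

Run:
```python
from h import *
from bench import telemetry
s=telemetry.read_state();print(s["torque"],s["joint_positions"])
x=R.from_quat(s["eef_rot"]).apply([1,0,0]);y=np.arctan2(x[1],x[0]);p=s["ee_pos"];print(p,y)
for t in(.35,.7,1.04):
    d=R.from_euler("z",.07).apply(t*np.array([-1.74,-1.74,-7.2])/1000)
    go(s,p+d,y+t)
```

```text
[ 0.51248315  1.28727572 -0.1094001 ] [ 0.66397653  0.19917278 -0.55144519  1.97364324  0.12378555  1.00081344
 -0.23257439]
[ 0.46574938 -0.11804341  0.10133479] 1.2838218149817069
turn [ 0.    0.   -4.01] shift [-0.02  -0.009  0.063]
turn [ 0.    0.   -8.02] shift [-0.039 -0.018  0.126]
turn [  0.     0.   -11.92] shift [-0.058 -0.027  0.187]
```

Emit:
drive_tool:
  series: [0, 0, -0.7, -0.003, -0.002, 0.011, -1, 0, 0, -1.9, -0.009, -0.004, 0.03, -1, 0, 0, -3.1, -0.015, -0.007, 0.049, -1, 0, 0, -4.3, -0.021, -0.01, 0.067, -1, 0, 0, -5.6, -0.027, -0.013, 0.088, -1, 0, 0, -6.9, -0.034, -0.016, 0.108, -1, 0, 0, -8.2, -0.04, -0.018, 0.128, -1, 0, 0, -9.5, -0.046, -0.021, 0.149, -1, 0, 0, -10.7, -0.052, -0.024, 0.168, -1, 0, 0, -11.9, -0.058, -0.027, 0.187, -1]

```text
time: 9.23
ee_pos: [0.4647, -0.1199, 0.0938]
eef_rot: [0.396, 0.918, 0.0, 0.001]
ft_force: [-1.2, 2.3, 3.3]
width: 0.014
grip_force: 45.0
```

Emit:
drive_tool:
  series: [0, 0, 0, 0, 0, 0, -1, 0, 0, 0, 0, 0, 0, -1, 0, 0, 0, 0, 0, 0, -0.45, 0, 0, 0, 0, 0, 0, -0.45, 0, 0, 0, 0, 0, 0, -0.45, 0, 0, 0, 0, 0, -0.5, -0.45, 0, 0, 0, 0, 0, -1.5, -0.45, 0, 0, 0, 0, 0, -2.5, -0.45, 0, 0, 0, 0, 0, -3.2, -0.45, 0, 0, 0, 0, 0, -3.2, -0.45]

```text
time: 10.07
ee_pos: [0.4666, -0.1205, 0.2266]
eef_rot: [0.399, 0.917, -0.0, 0.004]
ft_force: [0.7, 0.1, 0.4]
width: 0.024
grip_force: 0.0
```

Run:
```python
from h import *
from bench import telemetry
s=telemetry.read_state()
x=R.from_quat(s["eef_rot"]).apply([1,0,0]);print(np.arctan2(x[1],x[0]))
go(s,[.405,-.04,.21],.085)
go(s,[.41,-.13,.21],1.29)
```

```text
2.3214859239452705
turn [1.300e-01 1.000e-02 2.563e+01] shift [2.525 0.246 0.396]
turn [ 0.09  0.06 11.82] shift [ 0.795 -1.198  0.405]
```

Emit:
drive_tool:
  series: [0, 0, 1.4, 0.5, 0, 0.2, -0.31, 0, 0, 2.8, 1.05, -0.08, 0.4, -0.31, 0, 0, 4.2, 1.05, -0.08, 0.4, -0.31, 0, 0, 5.6, 1.05, -0.08, 0.4, -0.31, 0, 0, 7.0, 1.05, -0.08, 0.4, -0.31, 0, 0, 8.4, 1.05, -0.08, 0.4, -0.31, 0, 0, 9.8, 1.05, -0.08, 0.4, -0.31, 0, 0, 11.2, 1.05, -0.08, 0.4, -0.31, 0, 0, 11.8, 1.05, -0.08, 0.4, -0.31, 0, 0, 11.8, 1.05, -0.08, 0.4, -0.31]

```text
time: 10.9
ee_pos: [0.4327, -0.0917, 0.2044]
eef_rot: [0.799, 0.601, -0.0, -0.0]
ft_force: [0.4, 0.1, -0.8]
width: 0.0295
grip_force: 0.0
```

Emit:
drive_tool:
  series: [0, 0, 0, 0, 0, 0, -0.31, 0, 0, 0, 0, 0, 0, -0.31, 0, 0, 0, 0, 0, 0, -0.31, 0, 0, 0, 0, 0, 0, -0.31]

```text
time: 11.23
ee_pos: [0.4329, -0.0916, 0.2046]
eef_rot: [0.798, 0.603, 0.0, 0.0]
ft_force: [0.1, 0.8, 0.0]
width: 0.0299
grip_force: 0.0
```

```bash
python3 snap.py w6; python3 lev.py w6
```

```text
11.2333 [ 0.43288823 -0.09163372  0.20460684] 0.029895096290491644
predicted 290 125
dark [289.1 127.5] 14.265625 wh 5.75 7.25 [ 0.4519 -0.0351  0.058 ]
circle [289.2 125.5] r 8.719474 [ 0.4524 -0.0335  0.058 ]
circle [289.2 125.5] r 6.9733515 [ 0.4524 -0.0335  0.058 ]
```

View pics/w6g.png

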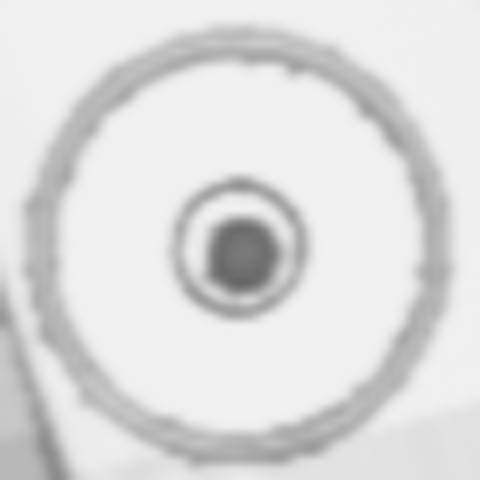

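The ball at (243,256) sits fully inside the ring centred at (240,248), about 0.8 mm off centre. The gripper is clear, so I'm handing in.

```bash
python3 -c "
from bench import r
print(r.close_job())"
```

```text
the job is handed in; nothing more can be done
None
```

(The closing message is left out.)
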